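# Fit the auger bit and tug-test it

### The job

Take the auger bit (the one with the spiral flutes) from the bit rack and push its hex shank fully home, to the bottom, in the quick-change chuck of the clamped drill so that it snaps in, without ramming it. Then test the lock: pull the bit straight back against it with a steady 16 N or so for a second, never more than 25 N, let go and leave it locked in the chuck. Leave the other bits and everything else on the bench where they are.

Things in the scene. Friction and masses are not known exactly. Their poses are not given: they have to be found in the camera images.
- auger: auger bit to fit: plain steel, 203 mm long, 0.14-0.28 kg. Origin on its axis at the very end of the hex shank, +x along the axis to the cutting end. From the origin: 0-6 mm tapered end (6 to 12 mm thick), 6-14 and 28-55 mm hexagon 13 mm across flats, 14-28 mm locking groove (7 mm thick), 55-120 mm round shaft 13 mm thick, 120-190 mm spiral flutes 20 mm thick, then a screw point
- auger_grip (a point): place to grip the auger: on its axis, middle of the free round shaft (13 mm thick), 80 mm from the shank end; the bit balances 15 mm farther on. Axes as the auger's. In the rack two flats of the hexagon lie level, as do two flats of the chuck's bore
- rack: wooden bit rack, fixed; origin under its board (140 x 230 x 10 mm). Three bits lie level along its +x (cutting ends to +x), 70 mm apart (y = -70, 0, 70 mm, any order), axes 45 mm above the bench, shank ends at x = -70 mm, in notches of two rails 12 mm thick, 44 mm high, centred 17.5 and 110 mm from the shank ends. Between the rails there is 35 mm of air below a bit's axis. Lift bits straight up
- chuck_mouth (a point): centre of the mouth of the drill's quick-change chuck, on its axis, 100 mm above the bench; +x points straight out of the chuck, level (push the bit along -x, tug along +x), z up. The chuck is fixed, 31-36 mm in diameter. The mouth flares from 22 mm to the hexagonal bore (14.4 mm across flats) over the first 6 mm; the bore ends in a flat bottom 48 mm deep
- lock_sleeve: knurled sleeve of the chuck, origin and axes as chuck_mouth; does not move. Two hidden spring latches in the bore are felt from the shank end 27-32 mm deep (3-9 N, then a drag of 1-4 N) and snap into the groove at 41.5-46.5 mm: wear differs and cannot be seen. A locked bit thus has 1.5-6.5 mm of axial play between the bottom, 48 mm deep, and the latches, which hold firm
- drill: green cordless drill clamped level in an iron bench clamp, fixed; origin on the bench below its collar, 75 mm behind the chuck mouth, +x out of the chuck. Motor housing 68 mm in diameter; the clamp with its screw stands up to 155 mm above the bench, 70-100 mm behind the mouth
- spade_bit: flat 32 mm spade bit in the rack, same shank, origin as the auger's; leave it alone
- forstner_bit: 35 mm round-headed bit in the rack, same shank, origin as the auger's; leave it alone
- culm_cup: open bamboo cup 60 mm in diameter, 75 mm high; leave it alone
- slat: flat bamboo slat 170 x 30 x 8 mm; leave it alone
- offcut: wood offcut 100 x 45 x 30 mm; leave it alone
- level: aluminium spirit level 230 x 22 x 50 mm; leave it alone
- screwdriver: screwdriver 200 mm long; leave it alone
- bore_stop: the fixed steel bottom of the chuck's bore, origin on the chuck's axis 48 mm behind the mouth, axes as chuck_mouth. Oiled steel: a bit pressed sideways in the bore drags a little there, and that part of the pull does not reach the latches
Things that resemble listed ones, but are neither listed nor needed, are in the scene too. What is shaped like the auger but yellow is not meant.

How it is judged:
By the outcome, as a careful person would: the job done as asked, in the order asked, and still so for the second after the job is handed in, with the robot touching nothing.
It also fails if it takes over 48 s, if anything falls off the work surface, if the arm or the gripper's body presses on something with over 40 N, if the wrist force passes 120 N, or if a joint passes its speed limit or range.

### The arm

A 6-joint arm with a two-finger parallel gripper is mounted at the origin on the work surface. World frame = base frame: x ahead of the robot, y to its left, z up, the work surface at z = 0. Lengths are in m, angles in rad, forces in N, time in s.
With the tool pointing down it reaches from about 0.375 to 0.9 m from the base axis. Payload 3.1 kg.
Tool frame: the origin (TCP) lies midway between the tips of the shut fingers; the grasp point (between the pads) lies 19 mm behind it; z points along the fingers, y is the direction in which the jaws open and shut (so a half turn about z gives the same grasp; the last joint's range is limited). The gripper opens to 85 mm and grips with 20 to 120 N. Pads are 22 mm wide; open, the fingers measure 114 mm over their backs; the gripper's body (76 mm by 85 mm) begins 54 mm behind the grasp point. The pads swing forward as they close: fully open they stand 13 mm farther back than shut.
Start: joints at [-1.421, 0.527, 1.433, -0, 1.181, -0.178], TCP at [0.201, -0.592, 0.231] pointing down, gripper open.
Joint ranges: [-3.08, 3.08], [-0.75, 2.2], [0.22, 2.44], [-1.43, 4.57], [0, 2.65], [-2.85, 2.85]. Speed limits (rad/s): [2.79, 2.79, 3.14, 3.14, 3.14, 3.14].

### API

Orientations are given as a unit quaternion [x, y, z, w].
In Python, from station import manip gives the robot as it stands. The module is installed in compiled form; this text tells all that it offers.
- The arm moves only by the tool drive_tool, never from a script. Its argument "deltas" is one flat list of numbers, 4 for each row, row after row: the shift along the tool's x, y, z in cm, then the turn about the tool's z in degrees. A call has 1 to 12 rows; each row is the pose to reach, as a shift and turn from the pose measured when the call began, along the tool's axes at that moment; what a row does not reach only later rows make up. A row lasts 1/10 s, in which the tool goes at most 50 mm and 8.59 degrees, less where a joint would pass 70% of its speed; a pose out of reach is approached as far as the arm can. A call with a gripper value outside its range is refused whole. "hand" is the finger opening in cm, from 0 to 8.54, set as the call begins (left out, the last holds). The fingers move at their own pace and stop on an object; "squeeze" is the grip in N (left out, the last holds). Time passes only in rows, so rows that repeat a pose let the fingers close. It gives the time, the measured TCP pose, the force and the opening at its end, in the units of the state.
- manip.sense(): the state, without advancing time (a new reading comes with each control period).
- manip.snapshot(name): name is "scene" or "top" or "wrist"; returns a dict with "frame" (480x640x3 uint8, red, green, blue), "depth" (480x640 float32, m along the optical axis (not along the pixel's ray), 0 where there is no reading), "fx", "fy", "cx", "cy" (pixels), "R" (3x3) and "t" (3): a world point X has camera coordinates R X + t. Camera axes: x right, y down, z forward; pixel columns grow to the right and rows downward; lengths in m; the calibration is good to about 2 mm. A picture is of the moment at which its call begins.
- manip.sign_off(): hands the job in, once; it reports no verdict.
The state is a dict: "t": time; "q": joint angles; "qd": joint speeds; "tau": joint torques, N m; "tcp_pos": TCP position; "tool_rot": TCP orientation; "force": force on the tool from outside, world axes, zero at the start; "ft_torque": the same for the moment, N m; "finger_gap": opening from 0.0 (shut) to 1.0 (fully open).
Only numpy, scipy, OpenCV 4.12 (cv2) and the standard library are available. Lean on these libraries where they do the work, as an engineer would, in place of code of your own. Each camera call takes 0.05 s, during which the arm holds its last target.

## Working session

There is one attempt and no reset: what is moved stays moved. The work goes in short steps, Python scripts to look and compute and a tool call to move; the robot and the scene stay as the last step left them, time stands still between calls to the robot, and variables do not carry over. Pictures are saved under pics/ and viewed, and the job is handed in when it is done.

Besides the shell and the picture viewer there is one more tool, called after "Request:" by a JSON object that holds its "op" and its "data". drive_tool: Moves the arm, as the interface text tells. Its arguments: {"type":"object","properties":{"deltas":{"type":"array"},"hand":{"type":"number"},"squeeze":{"type":"number"}},"required":["deltas"]}

```bash
mkdir -p pics
python3 - <<'E'
from station import manip
import cv2,numpy as np
for n in ("scene","top"):
    s=manip.snapshot(n)
    cv2.imwrite(f"pics/{n}0.png",s["frame"][:,:,::-1]); np.savez(f"{n}0.npz",**s)
    print(n,s["fx"],s["cx"],s["cy"],s["R"].round(3).tolist(),s["t"])
print(manip.sense())
E
```

```text
scene 455.7192845567081 320.9718322415438 237.10748516610772 [[0.63, 0.777, 0.012], [0.599, -0.476, -0.644], [-0.495, 0.413, -0.765]] [-0.33629918 -0.2494611   1.56900623]
top 537.0252810270978 311.0913643066477 237.05876864930892 [[-0.009, -1.0, -0.025], [-0.998, 0.011, -0.065], [0.065, 0.024, -0.998]] [0.01259467 0.52812569 1.35287381]
{'t': 0.1, 'q': array([-1.42146567e+00,  5.28343104e-01,  1.43380204e+00,  7.47062228e-06,
        1.18142086e+00, -1.78503225e-01]), 'qd': array([ 0.00082676, -0.00047358, -0.00440671,  0.00059995,  0.00013819,
        0.00127443]), 'tau': array([-3.17704989e-04, -4.43303883e+01, -1.78587270e+01, -2.88033925e-04,
        3.88397661e-03, -1.31568578e-05]), 'tcp_pos': array([ 0.2011735 , -0.59103889,  0.23044112]), 'tool_rot': array([ 9.86595424e-01,  1.63182403e-01,  1.78453347e-05, -9.86518365e-04]), 'force': array([ 0.03375723, -0.77041877, -0.6944662 ]), 'ft_torque': array([ 0.00104144, -0.00289762, -0.0456352 ]), 'finger_gap': 0.9974313884773011}
```

View pics/scene0.png

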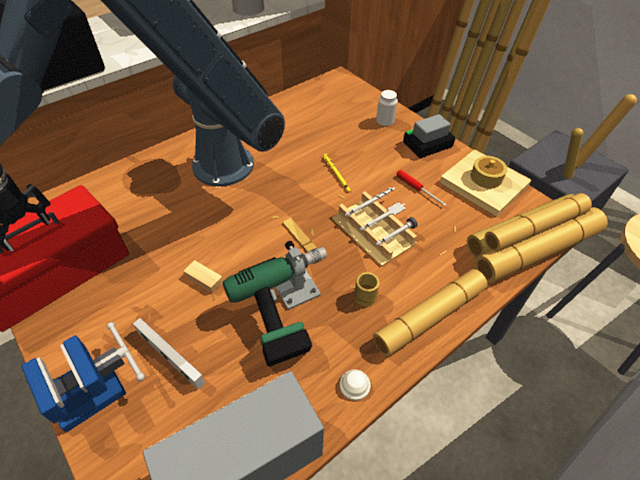

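View pics/top0.png

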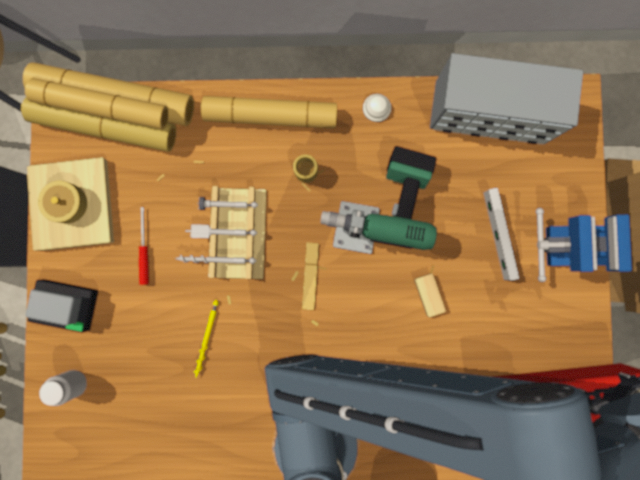

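The scene view shows the rack near (375,225) and the chuck mouth near (322,253). In the top view, three rack bits end at (203,203), (198,231) and (182,259). A yellow auger-like decoy lies on the bench at (207,338). I'll enlarge these areas to confirm which is which.

Run:
```python
import cv2,numpy as np
t=cv2.imread("pics/top0.png"); s=cv2.imread("pics/scene0.png")
cv2.imwrite("pics/c_rack.png",cv2.resize(t[180:290,170:280],None,fx=5.4,fy=5.4,interpolation=2))
cv2.imwrite("pics/c_chuck.png",cv2.resize(t[190:260,310:410],None,fx=8,fy=8,interpolation=2))
cv2.imwrite("pics/c_srack.png",cv2.resize(s[175:275,310:430],None,fx=6,fy=6,interpolation=2))
```

```text
(no output)
```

View pics/c_rack.png

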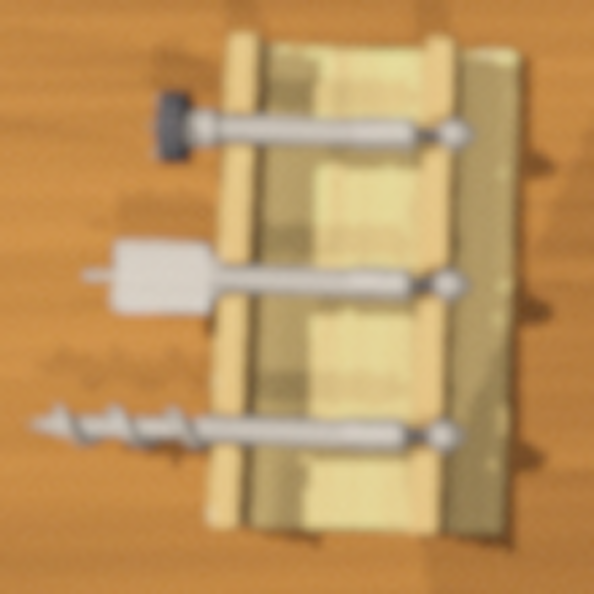

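View pics/c_chuck.png

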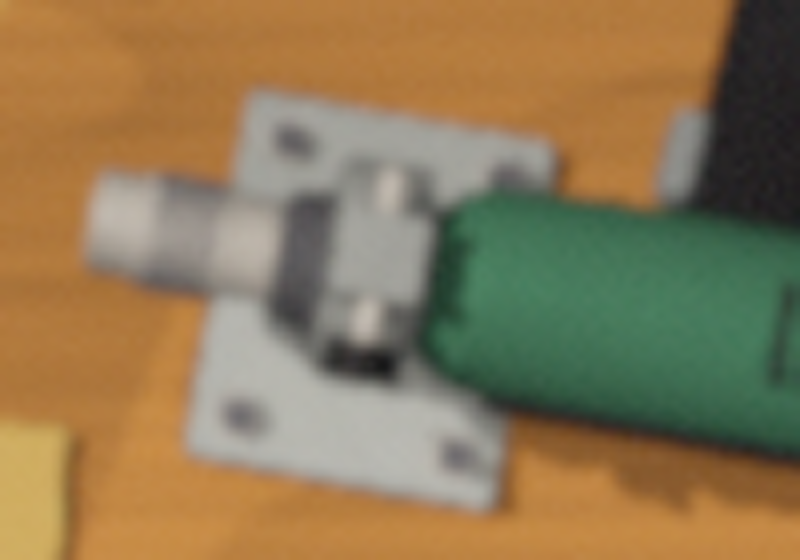

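View pics/c_srack.png

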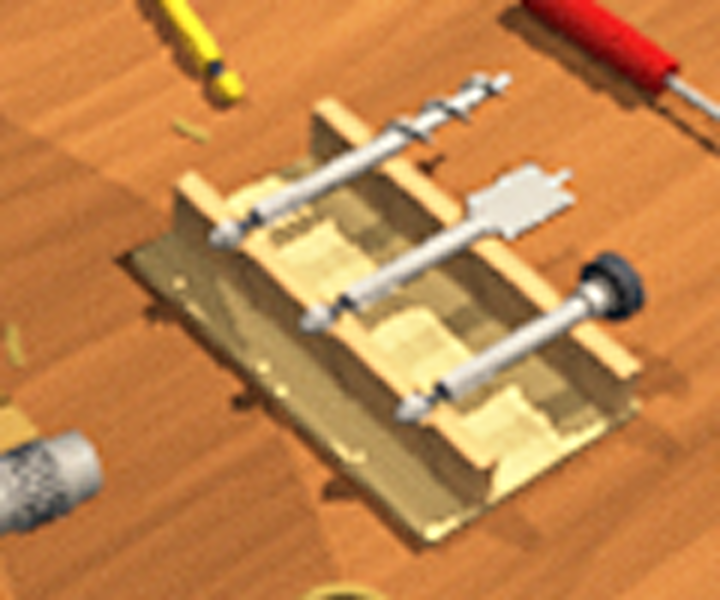

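The crops show three bits in the rack. The plain steel one with spiral flutes (top-view crop row ~430, full-image shank end ~(255,260), tip ~(176,258)) is the auger. The spade is at row ~280 and the forstner at ~130. The yellow one on the bench is the decoy. Next I measure poses from pixels and depth.

```bash
cat > h.py <<'E'
import numpy as np,cv2
from station import manip
def ray(s,u,v,z):
    R=np.array(s["R"]);t=np.array(s["t"]);C=-R.T@t
    d=R.T@np.array([(u-s["cx"])/s["fx"],(v-s["cy"])/s["fy"],1.])
    return C+d*(z-C[2])/d[2]
def proj(s,X):
    c=np.asarray(s["R"])@np.asarray(X)+s["t"]; return np.array([s["fx"]*c[0]/c[2]+s["cx"],s["fy"]*c[1]/c[2]+s["cy"]])
def cloud(s):
    d=np.asarray(s["depth"]);v,u=np.indices(d.shape)
    P=np.stack([(u-s["cx"])/s["fx"]*d,(v-s["cy"])/s["fy"]*d,d],-1)
    return (P-np.asarray(s["t"]))@np.asarray(s["R"]),d>0
E
python3 - <<'E'
from h import *
T=dict(np.load("top0.npz"));S=dict(np.load("scene0.npz"))
f=lambda u,v,k,ou,ov:((u+.5)/k-.5+ou,(v+.5)/k-.5+ov)
for n,p in dict(shank=(461,436),tip=(32,424),shaft1=(400,435.5),shaft2=(215,430)).items():
    print(n,ray(T,*f(*p,5.4,170,180),.045).round(4))
for n,p in dict(shank=(215,238),tip=(508,80)).items():
    print("S",n,ray(S,*f(*p,6,310,175),.045).round(4))
for n,p in dict(fl1=(100,172),fl2=(88,268)).items():
    print(n,ray(T,*f(*p,8,310,190),.1).round(4))
for nm,s in (("T",T),("S",S)):
    P,ok=cloud(s)
    m=ok&(P[...,2]>.103)&(P[...,2]<.125)&(abs(P[...,0]-.5)<.12)&(abs(P[...,1]+.03)<.10)
    Q=P[m];print(nm,len(Q))
    # slices along y
    for y in np.arange(-.12,.04,.008):
        q=Q[abs(Q[:,1]-y)<.004]
        if len(q)>2: print(y.round(3),len(q),q[:,0].min().round(4),q[:,0].max().round(4),q[:,2].max().round(4))
E
```

```text
shank [0.4696 0.1475 0.045 ]
tip [0.4772 0.3474 0.045 ]
shaft1 [0.4702 0.1758 0.045 ]
shaft2 [0.4735 0.2619 0.045 ]
S shank [0.4677 0.1472 0.045 ]
S tip [0.4779 0.3429 0.045 ]
fl1 [ 0.5852 -0.0216  0.1   ]
fl2 [ 0.5562 -0.0177  0.1   ]
T 573
-0.12 58 0.5211 0.5835 0.1248
-0.112 15 0.5211 0.5827 0.1245
-0.104 11 0.532 0.5859 0.125
-0.096 18 0.5344 0.5862 0.1249
-0.088 50 0.5241 0.5761 0.1245
-0.08 51 0.5361 0.5759 0.1248
-0.072 52 0.5385 0.5744 0.122
-0.064 38 0.5459 0.5765 0.1218
-0.056 57 0.5458 0.5797 0.1237
-0.048 47 0.546 0.5819 0.1235
-0.04 44 0.5482 0.582 0.1212
-0.032 53 0.5503 0.5822 0.1201
-0.024 34 0.5536 0.5821 0.1196
-0.016 4 0.5558 0.5628 0.1108
S 414
-0.12 59 0.5332 0.5867 0.1243
-0.112 36 0.5248 0.5879 0.125
-0.104 25 0.5766 0.5896 0.1247
-0.096 11 0.5745 0.5858 0.1245
-0.088 27 0.5539 0.5793 0.1226
-0.08 25 0.5473 0.5773 0.1199
-0.072 29 0.5481 0.5783 0.1155
-0.064 37 0.5494 0.5817 0.1201
-0.056 35 0.5489 0.5822 0.1207
-0.048 38 0.5519 0.5831 0.1195
-0.04 26 0.5519 0.5833 0.1181
-0.032 30 0.5578 0.5846 0.1168
-0.024 13 0.5577 0.5854 0.1171
```

Run:
```python
from h import *
from scipy.optimize import least_squares
T=dict(np.load("top0.npz"));S=dict(np.load("scene0.npz"))
for nm,ss in (("T",[T]),("S",[S]),("TS",[T,S])):
    Q=[];
    for s in ss:
        P,ok=cloud(s); Q.append(P[ok])
    Q=np.concatenate(Q)
    # chuck front (y>-0.062), housing (y<-.115)
    a=.573;k=.13
    for it in range(4):
        r=abs(Q[:,0]-(a+k*(Q[:,1]+.02)))
        c=Q[(r<.018)&(Q[:,1]>-.06)&(Q[:,1]<-.023)&(Q[:,2]>.1)&(Q[:,2]<.126)]
        h=Q[(r<.03)&(Q[:,1]<-.13)&(Q[:,1]>-.2)&(Q[:,2]>.1)&(Q[:,2]<.14)]
        def res(p,which):
            a,k,z,rc,rh=p;o=[]
            for g,R in ((c,rc),(h,rh)):
                d=(g[:,0]-(a+k*(g[:,1]+.02)))/np.sqrt(1+k*k); o.append(np.hypot(d,g[:,2]-z)-R)
            o=o[0] if which==1 else o[1] if which==2 else np.concatenate(o)
            return np.concatenate([o,[(z-.1)*3,(rc-.017)*20,(rh-.034)*20]])
        p=least_squares(res,[a,k,.1,.017,.034],args=(0,),loss='soft_l1',f_scale=.002).x; a,k=p[:2]
    pc=least_squares(res,p,args=(1,),loss='soft_l1',f_scale=.002).x
    ph=least_squares(res,p,args=(2,),loss='soft_l1',f_scale=.002).x
    print(nm,len(c),len(h),p.round(4),"chuck",pc[:3].round(4),"house",ph[:3].round(4), "a at y=-.02")
    # rails / bit direction: auger shaft points
    m=(Q[:,2]>.035)&(Q[:,2]<.056)&(abs(Q[:,0]-.473)<.02)&(Q[:,1]>.185)&(Q[:,1]<.24)
    q=Q[m]; print(" shaft",len(q),np.polyfit(q[:,1]-.227,q[:,0],1).round(4),q[:,2].max().round(4),np.median(q[:,2]).round(4))
    m=(Q[:,2]>.035)&(Q[:,2]<.056)&(abs(Q[:,0]-.53)<.12)&(Q[:,1]>.14)&(Q[:,1]<.175);q=Q[m]; print(" rail near: y vs x",len(q),np.polyfit(q[:,0]-.47,q[:,1],1).round(4))
```

```text
T 229 762 [0.5699 0.1974 0.1003 0.017  0.0332] chuck [0.57   0.1994 0.1005] house [0.5685 0.1883 0.0996] a at y=-.02
 shaft 115 [0.0327 0.4712] 0.0559 0.051
 rail near: y vs x 575 [-0.0317  0.1618]
S 139 534 [0.5689 0.1867 0.0991 0.017  0.0329] chuck [0.5682 0.1229 0.0993] house [0.5554 0.0982 0.0981] a at y=-.02
 shaft 69 [0.0586 0.4747] 0.0545 0.0478
 rail near: y vs x 404 [-0.0238  0.1581]
TS 370 1283 [0.5693 0.1939 0.1    0.017  0.0329] chuck [0.569  0.1642 0.1001] house [0.5627 0.1501 0.0995] a at y=-.02
 shaft 184 [0.0425 0.4725] 0.0559 0.0498
 rail near: y vs x 979 [-0.0293  0.1603]
```

```bash
cat >> h.py <<'E'
from scipy.spatial.transform import Rotation as Ro
def cam_in_tool(s,st):
    R=np.asarray(s["R"]);C=-R.T@np.asarray(s["t"]);A=Ro.from_quat(st["tool_rot"]).as_matrix()
    return A.T@(C-st["tcp_pos"]),A.T@R.T
def delta(pos,yaw=None):
    st=manip.sense();A=Ro.from_quat(st["tool_rot"]).as_matrix()
    d=A.T@(np.asarray(pos)-st["tcp_pos"])*100
    y0=np.degrees(np.arctan2(A[1,0],A[0,0]))
    print("tcp",st["tcp_pos"].round(4),"yaw0",y0.round(2),"delta cm",d.round(3),"turn",None if yaw is None else round(-(yaw-y0),2),"tz",A[:,2].round(4),"F",st["force"].round(2),"M",st["ft_torque"].round(3),"gap",round(st["finger_gap"],3),"t",round(st["t"],2))
E
python3 - <<'E'
from h import *
s=manip.snapshot("wrist");st=manip.sense()
o,M=cam_in_tool(s,st);print(o.round(4),M.round(3).tolist(),s["fx"],s["cx"],s["cy"])
delta([.46,-.14,.30],87.7)
E
```

```text
[ 0.0846 -0.0003 -0.1431] [[0.0, -0.945, -0.327], [1.0, 0.0, -0.0], [0.0, -0.327, 0.945]] 345.76202233707795 321.47297471232037 237.17318596564147
tcp [ 0.2012 -0.5911  0.2305] yaw0 18.78 delta cm [ 39.033 -34.39   -6.877] turn -68.92 tz [-3.0e-04  1.7e-03 -1.0e+00] F [ 0.44 -0.18  0.54] M [-0.004  0.018 -0.051] gap 1.002 t 0.15
```

Run:
```python
from h import *
delta([.565,.01,.26],82)
```

```text
tcp [ 0.2012 -0.5911  0.2305] yaw0 18.78 delta cm [ 53.802 -45.204  -2.855] turn -63.22 tz [-3.0e-04  1.7e-03 -1.0e+00] F [ 0.44 -0.18  0.54] M [-0.004  0.018 -0.051] gap 1.002 t 0.15
```

Request:
{"op": "drive_tool", "data": {"deltas": [1.1,-0.9,-0.6,-2,4,-3.2,-1.5,-6,7.5,-6.2,-2.5,-11,11,-9.2,-2.9,-16,15,-12.5,-2.9,-22,19,-16,-2.9,-28,23,-19.3,-2.9,-34,27,-22.7,-2.9,-40,31,-26,-2.9,-46,35,-29.4,-2.9,-51,38,-32,-2.9,-55,40,-33.6,-2.9,-58], "hand": 5.5, "squeeze": 100}}

```text
t: 1.35
tcp_pos: [0.4721, -0.14, 0.2606]
tool_rot: [0.782, 0.624, 0.001, -0.001]
force: [0.7, -0.9, -0.6]
finger_gap: 0.647
```

Run:
```python
from h import *
delta([.565,.01,.26],82)
```

```text
tcp [ 0.4721 -0.14    0.2606] yaw0 77.18 delta cm [16.688  5.731  0.106] turn -4.82 tz [-2.e-04  3.e-03 -1.e+00] F [ 0.65 -0.85 -0.63] M [ 0.005  0.023 -0.03 ] gap 0.647 t 1.35
```

Request:
{"op": "drive_tool", "data": {"deltas": [2,0.7,0,-1,6,2,0,-3,10,3.4,0,-4.8,14,4.8,0,-4.8,16,5.5,0.1,-4.8,16.7,5.7,0.1,-4.8,16.7,5.7,0.1,-4.8]}}

```text
t: 2.05
tcp_pos: [0.5642, 0.0113, 0.2601]
tool_rot: [0.754, 0.657, 0.001, -0.001]
force: [0.3, -0.5, 0.1]
finger_gap: 0.646
```

Run:
```python
from h import *
s=manip.snapshot("wrist");np.savez("w1.npz",**s)
f=s["frame"][:,:,::-1];cv2.imwrite("pics/w1.png",f)
delta([.565,.01,.26],82)
print(proj(s,[.569,-.02,.1]))
```

```text
tcp [0.5639 0.0103 0.2601] yaw0 82.06 delta cm [-0.018  0.115  0.007] turn 0.06 tz [-0.0011  0.0026 -1.    ] F [ 0.12 -0.11 -0.24] M [-0.035  0.043 -0.043] gap 0.647 t 2.1
[331.25851174 247.73894813]
```

View pics/w1.png

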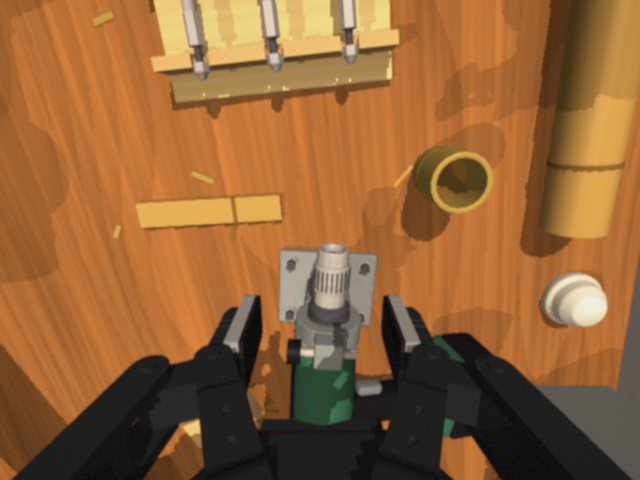

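Run:
```python
import cv2
f=cv2.imread("pics/w1.png")
cv2.imwrite("pics/w1c.png",cv2.resize(f[235:335,270:390],None,fx=6,fy=6,interpolation=2))
cv2.imwrite("pics/w1r.png",cv2.resize(f[0:110,150:270],None,fx=5.4,fy=5.4,interpolation=2))
```

```text
(no output)
```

View pics/w1c.png

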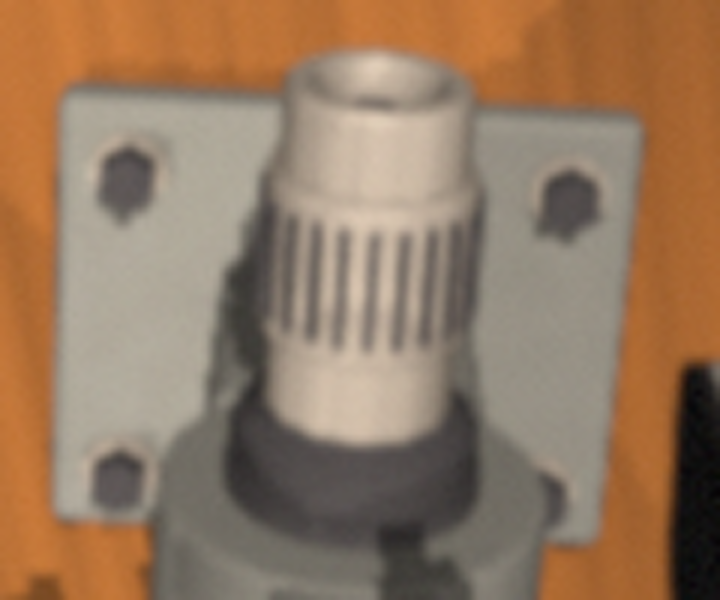

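View pics/w1r.png

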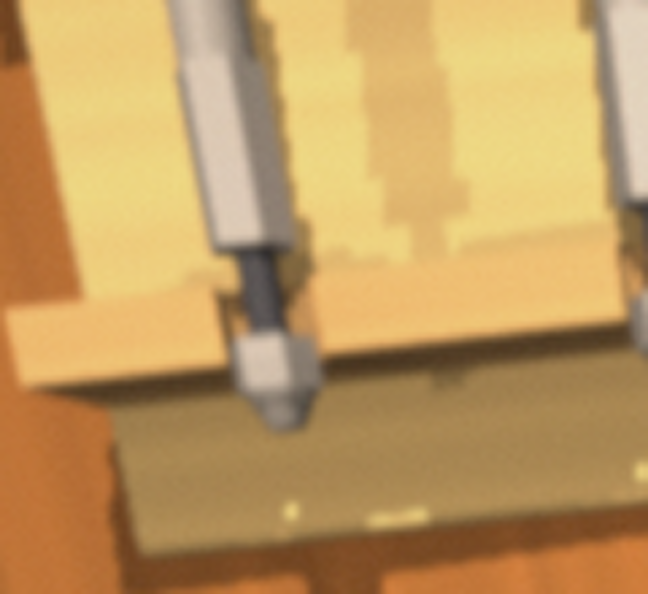

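Run:
```python
from h import *
W=dict(np.load("w1.npz"))
f=lambda u,v,k,ou,ov:((u+.5)/k-.5+ou,(v+.5)/k-.5+ov)
c=lambda p,z:ray(W,*f(*p,6,270,235),z)
for z in (.006,.01):
    TL,TR,BR,BL=[c(p,z) for p in ((66,90),(642,120),(600,540),(56,517))]
    for n,a,b,rot in (("front",TL,TR,1),("back",BL,BR,1),("L",BL,TL,0),("R",BR,TR,0)):
        d=b-a; an=np.degrees(np.arctan2(d[1],d[0]))+90*rot; print(z,n,an.round(2),np.linalg.norm(d).round(4))
    print("ctr",(TL+TR+BR+BL)/4)
print("mouth ctr",c((379.5,80),.1),"L,R",c((287,92),.1),c((472,100),.1))
# knurled slots: vertical lines near middle
a,b=c((373,232),.118),c((368,352),.118);d=a-b;print("slot",np.degrees(np.arctan2(d[1],d[0])))
r=lambda p,z:ray(W,*f(*p,5.4,150,0),z)
a,b=ray(W,174,102.5,.01),ray(W,391,80.5,.01);d=b-a;print("board near edge",a,b,np.degrees(np.arctan2(d[1],d[0]))+90,np.linalg.norm(d))
a,b=ray(W,154.5,71,.044),ray(W,399,44.5,.044);d=b-a;print("rail",np.degrees(np.arctan2(d[1],d[0]))+90,np.linalg.norm(d))
print("shank",r((283,418),.045), "groove",r((264,320),.045+.0035))
g=W; P,ok=cloud(W)
for p in ((379,130),(379,160),(372,280),(360,380)):
    u,v=f(*p,6,270,235);print(P[int(round(v)),int(round(u))].round(4))
```

```text
0.006 front 78.98 0.1187
0.006 back 79.4 0.1206
0.006 L 78.69 0.1012
0.006 R 79.78 0.1003
ctr [ 0.55353971 -0.11025588  0.006     ]
0.01 front 78.98 0.1175
0.01 back 79.4 0.1194
0.01 L 78.69 0.1002
0.01 R 79.78 0.0993
ctr [ 0.55376619 -0.10819361  0.01      ]
mouth ctr [ 0.57044077 -0.02037785  0.1       ] L,R [ 0.5558305 -0.0203974  0.1      ] [ 0.58439149 -0.02567953  0.1       ]
slot 80.51491889252527
board near edge [0.42248126 0.13221305 0.01      ] [0.65227895 0.12203556 0.01      ] 87.4640900589155 0.23002295284045918
rail 87.65817757717853 0.23029449461739562
shank [0.46857224 0.14711956 0.045     ] groove [0.47019046 0.16195347 0.0485    ]
[ 0.5699 -0.0214  0.1174]
[ 0.5693 -0.0269  0.1159]
[ 0.566  -0.0449  0.1191]
[ 0.5618 -0.0637  0.1158]
```

Run:
```python
from h import *
delta([.472,.227,.15],87.6)
```

```text
tcp [0.5639 0.0103 0.2601] yaw0 82.06 delta cm [ 20.162 -12.079  11.073] turn -5.54 tz [-0.0011  0.0026 -1.    ] F [ 0.12 -0.11 -0.24] M [-0.035  0.043 -0.043] gap 0.647 t 2.1
```

Request:
{"op": "drive_tool", "data": {"deltas": [1.6,-1,0.8,-1,4.8,-2.9,2.6,-2,8.5,-5.1,4.6,-4,12.2,-7.3,6.6,-5.5,16,-9.6,8.8,-5.5,18.8,-11.3,10.3,-5.5,20.2,-12.1,11.1,-5.5,20.2,-12.1,11.1,-5.5,20.2,-12.1,11.1,-5.5]}}

```text
t: 3.0
tcp_pos: [0.4714, 0.2268, 0.1498]
tool_rot: [0.722, 0.692, 0.0, -0.001]
force: [1.1, -0.3, 0.0]
finger_gap: 0.645
```

Run:
```python
from h import *
s=manip.snapshot("wrist");np.savez("w2.npz",**s)
f=s["frame"][:,:,::-1];cv2.imwrite("pics/w2.png",f)
delta([.472,.227,.026],87.6)
```

```text
tcp [0.4722 0.2265 0.1502] yaw0 87.52 delta cm [ 2.0000e-02 -1.2000e-02  1.2418e+01] turn -0.08 tz [-4.0e-04  2.4e-03 -1.0e+00] F [-0.1   0.09  0.55] M [-0.036 -0.026 -0.049] gap 0.644 t 3.05
```

View pics/w2.png

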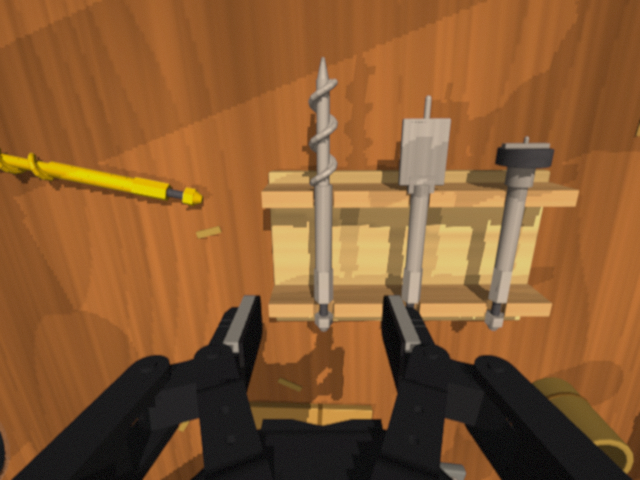

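The auger runs from (323,60) to (324,327), centred between the fingers (columns 260 and 385), and the spade and forstner bits sit clear of the right finger. I'll refine the position from these pixels, then descend.

Run:
```python
from h import *
W=dict(np.load("w2.npz"))
a=ray(W,324,325,.045);b=ray(W,323,60,.045);m=ray(W,323,250,.045);print(a,b,m,np.linalg.norm(a-b),np.degrees(np.arctan2(*(b-a)[1::-1])))
d=(b-a)/np.linalg.norm(b-a);delta(np.r_[(a+.08*d)[:2],.026],87.6)
```

```text
[0.47007678 0.14857568 0.045     ] [0.47732292 0.34660816 0.045     ] [0.47196913 0.21536875 0.045     ] 0.1981650004543722 87.90444415769095
tcp [0.4722 0.2265 0.1502] yaw0 87.52 delta cm [ 0.176  0.081 12.419] turn -0.08 tz [-4.0e-04  2.4e-03 -1.0e+00] F [-0.1   0.09  0.55] M [-0.036 -0.026 -0.049] gap 0.644 t 3.05
```

Request:
{"op": "drive_tool", "data": {"deltas": [0.1,0.05,1.2,-0.2,0.1,0.05,3.6,-0.2,0.1,0.05,6.5,-0.2,0.1,0.05,9.2,-0.2,0.1,0.05,11.2,-0.2,0.1,0.05,12.2,-0.2,0.1,0.05,12.4,-0.2,0.1,0.05,12.4,-0.2]}}

```text
t: 3.85
tcp_pos: [0.4732, 0.2274, 0.0263]
tool_rot: [0.721, 0.693, 0.001, -0.001]
force: [-0.2, -0.0, -0.1]
finger_gap: 0.645
```

Request:
{"op": "drive_tool", "data": {"deltas": [0,0,0,0,0,0,0,0,0,0,0,0,0,0,0,0,0,0,0,0,0,0,0,0], "hand": 0.5, "squeeze": 100}}

```text
t: 4.45
tcp_pos: [0.4736, 0.2275, 0.0273]
tool_rot: [0.721, 0.693, 0.001, -0.0]
force: [-1.4, -1.1, 7.7]
finger_gap: 0.116
```

Run:
```python
from h import *
s=manip.snapshot("wrist");np.savez("w3.npz",**s)
f=s["frame"][:,:,::-1];cv2.imwrite("pics/w3.png",f)
delta([.472,.227,.12],87.6)
```

```text
tcp [0.4736 0.2275 0.0272] yaw0 87.68 delta cm [-0.035 -0.143 -9.276] turn 0.08 tz [ 0.0014  0.0027 -1.    ] F [-1.08 -0.7   5.6 ] M [-0.041  0.161  0.024] gap 0.116 t 4.5
```

View pics/w3.png

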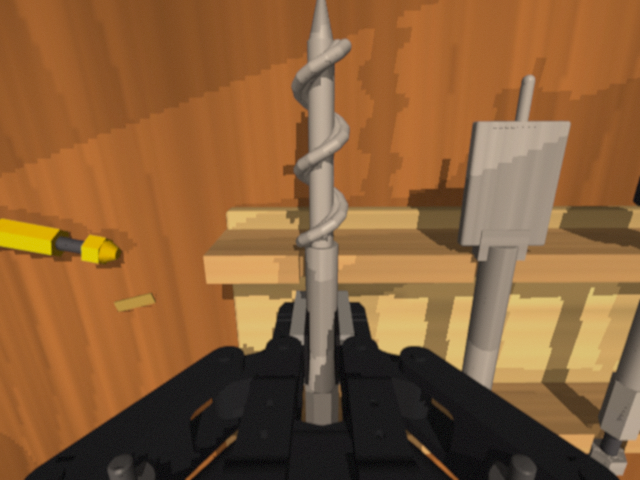

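The fingers hold the shaft at (321,330), between the rails. Now I lift straight up.

Request:
{"op": "drive_tool", "data": {"deltas": [0,0,-0.2,0,0,0,-0.6,0,0,0,-1.5,0,0,0,-3,0,0,0,-5.5,0,0,0,-8,0,0,0,-10,0,0,0,-11.5,0,0,0,-12,0,0,0,-12,0]}}

```text
t: 5.5
tcp_pos: [0.4736, 0.2273, 0.1481]
tool_rot: [0.721, 0.693, 0.002, -0.0]
force: [-0.5, 0.3, -1.5]
finger_gap: 0.116
```

Run:
```python
from h import *
s=manip.snapshot("wrist");np.savez("w4.npz",**s);cv2.imwrite("pics/w4.png",s["frame"][:,:,::-1])
s=manip.snapshot("scene");np.savez("s4.npz",**s);f=s["frame"][:,:,::-1]
p=proj(s,manip.sense()["tcp_pos"]);print(p)
u,v=int(p[0]),int(p[1]);cv2.imwrite("pics/s4.png",cv2.resize(f[max(0,v-60):v+60,max(0,u-70):u+70],None,fx=5,fy=5,interpolation=2))
print(max(0,u-70),max(0,v-60))
delta([.472,.227,.12],87.6)
```

```text
[369.27756146 178.65586339]
299 118
tcp [0.4728 0.227  0.1467] yaw0 87.68 delta cm [-0.014 -0.08   2.673] turn 0.08 tz [ 2.0e-04  2.4e-03 -1.0e+00] F [-0.13  0.59 -2.21] M [ 0.052 -0.028  0.011] gap 0.115 t 5.6
```

View pics/w4.png

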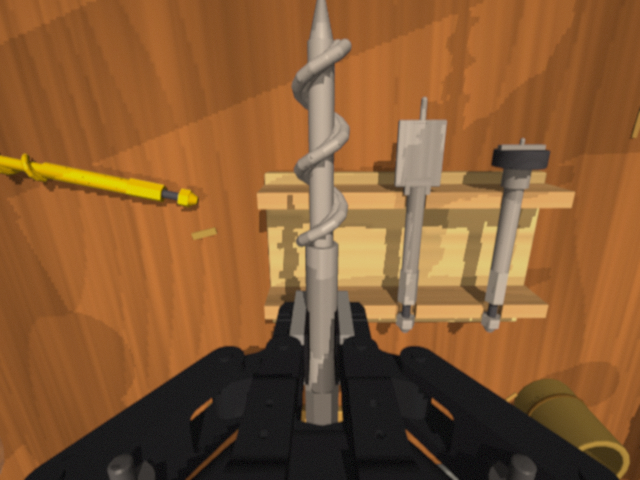

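View pics/s4.png

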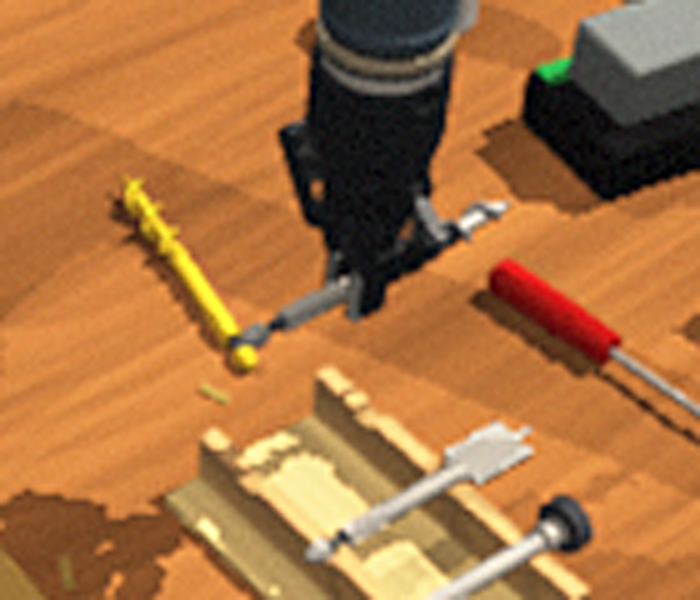

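Run:
```python
from h import *
W=dict(np.load("w1.npz"));P,ok=cloud(W)
q=P[ok&(P[...,2]>.06)&(P[...,2]<.085)&(P[...,0]>.6)&(abs(P[...,1]-.02)<.1)&(P[...,0]<.72)]
print("cup",q.min(0),q.max(0))
d=np.array([np.cos(np.radians(79.2)),np.sin(np.radians(79.2)),0]);M=np.array([.570,-.021,0])
delta(M+d*.1147+[0,0,.13],79.2)
```

```text
cup [ 0.66976611 -0.01061169  0.06003724] [0.71999699 0.04845879 0.07815834]
tcp [0.4728 0.227  0.1467] yaw0 87.68 delta cm [-13.05   12.407   1.643] turn 8.48 tz [ 2.0e-04  2.4e-03 -1.0e+00] F [-0.13  0.59 -2.21] M [ 0.052 -0.028  0.011] gap 0.115 t 5.6
```

Request:
{"op": "drive_tool", "data": {"deltas": [-0.8,0.8,0,0.5,-2.5,2.4,0,2,-4.8,4.6,0.2,4,-7.2,6.8,0.6,6,-9.6,9.1,1,7.5,-11.6,11,1.4,8.5,-12.7,12.1,1.6,8.5,-13,12.4,1.7,8.5,-13,12.4,1.7,8.5,-13,12.4,1.7,8.5]}}

```text
t: 6.6
tcp_pos: [0.5901, 0.0931, 0.1291]
tool_rot: [0.77, 0.638, 0.0, -0.002]
force: [0.5, 1.7, -1.4]
finger_gap: 0.115
```

Run:
```python
from h import *
d=np.array([np.cos(np.radians(79.2)),np.sin(np.radians(79.2)),0]);M=np.array([.570,-.021,0])
delta(M+d*.1147+[0,0,.082],79.2)
s=manip.snapshot("wrist");np.savez("w5.npz",**s);cv2.imwrite("pics/w5.png",s["frame"][:,:,::-1])
for n in ("scene","top"):
  s=manip.snapshot(n);np.savez(n+"5.npz",**s);f=s["frame"][:,:,::-1]
  p=proj(s,[.575,.0,.1]);u,v=int(p[0]),int(p[1]);print(n,u-60,v-45)
  cv2.imwrite(f"pics/{n}5.png",cv2.resize(f[v-45:v+45,u-60:u+60],None,fx=6,fy=6,interpolation=2))
```

```text
tcp [0.5901 0.0931 0.1291] yaw0 79.23 delta cm [-0.126  0.172  4.712] turn 0.03 tz [-0.0018  0.0029 -1.    ] F [ 0.5   1.69 -1.45] M [0.001 0.016 0.049] gap 0.115 t 6.6
scene 271 203
top 253 170
```

View pics/scene5.png

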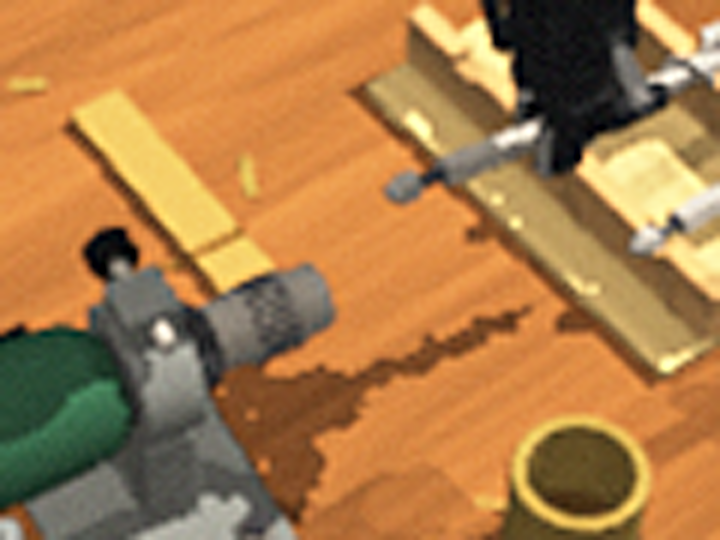

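View pics/top5.png

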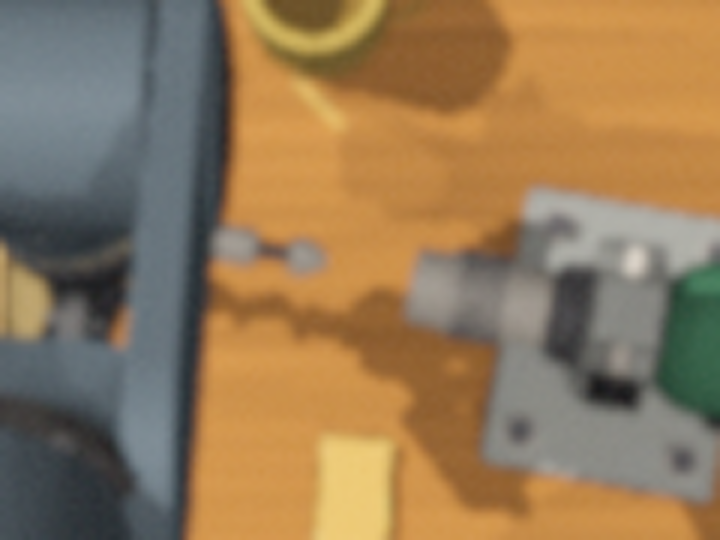

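Request:
{"op": "drive_tool", "data": {"deltas": [0,0,0.4,0,-0.1,0.1,1.4,0,-0.1,0.2,2.8,0,-0.1,0.2,4,0,-0.1,0.2,4.6,0,-0.1,0.2,4.7,0,-0.1,0.2,4.7,0]}}

```text
t: 7.45
tcp_pos: [0.5922, 0.092, 0.0821]
tool_rot: [0.77, 0.638, 0.0, -0.001]
force: [0.0, -0.7, -2.3]
finger_gap: 0.114
```

Run:
```python
from h import *
d=np.array([np.cos(np.radians(79.2)),np.sin(np.radians(79.2)),0]);M=np.array([.570,-.021,0])
delta(M+d*.1147+[0,0,.082],79.2)
A=Ro.from_quat(manip.sense()["tool_rot"]).as_matrix();E=manip.sense()["tcp_pos"]-A[:,0]*.0797-A[:,2]*.0178;print("pred shank end",E)
for n in ("scene","top"):
  s=manip.snapshot(n);np.savez(n+"6.npz",**s);f=s["frame"][:,:,::-1]
  p=proj(s,[.575,.0,.1]);u,v=int(p[0]),int(p[1]);print(n,u-40,v-30,"E px",((proj(s,E)-[u-40,v-30]+.5)*9-.5).round(0),"M px",((proj(s,M+[0,0,.1])-[u-40,v-30]+.5)*9-.5).round(0))
  cv2.imwrite(f"pics/{n}6.png",cv2.resize(f[v-30:v+30,u-40:u+40],None,fx=9,fy=9,interpolation=2))
```

```text
tcp [0.5922 0.092  0.0821] yaw0 79.27 delta cm [-0.049 -0.068  0.014] turn 0.07 tz [-0.0011  0.0027 -1.    ] F [ 0.05 -0.72 -2.29] M [ 0.031 -0.027  0.006] gap 0.114 t 7.45
pred shank end [0.57742344 0.01367155 0.0997495 ]
scene 291 218 E px [406. 262.] M px [300. 304.]
top 273 185 E px [314. 269.] M px [444. 295.]
```

View pics/scene6.png

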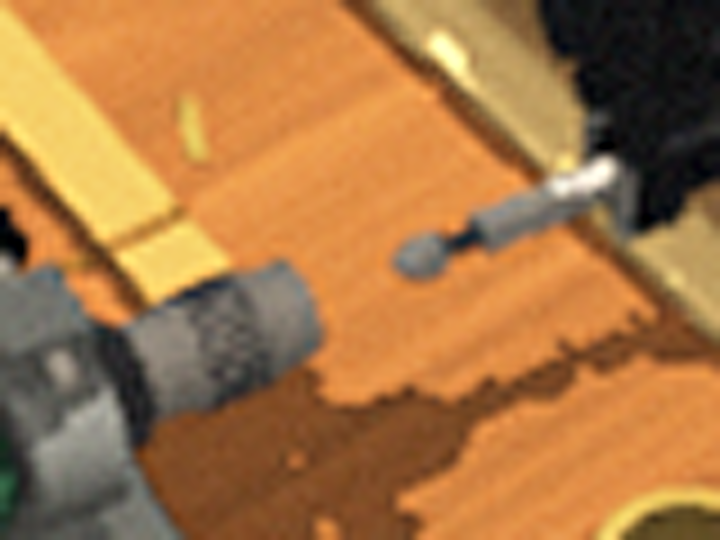

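View pics/top6.png

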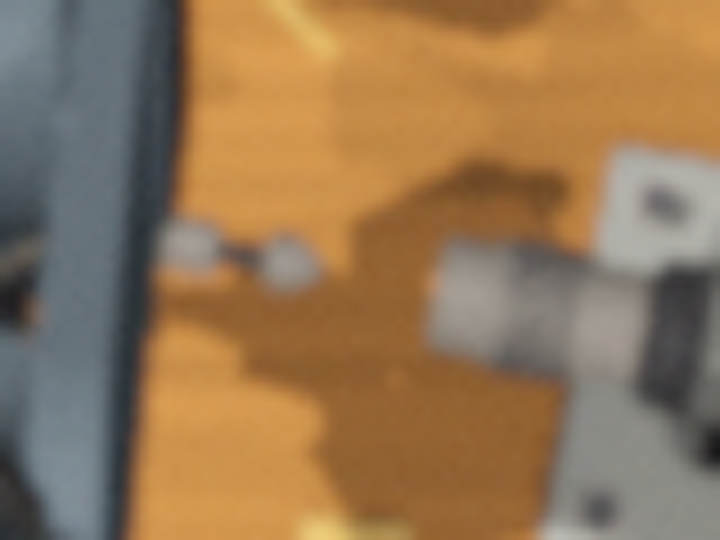

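Top crop: the shank end is at (322,269) and the mouth centre at (438,291). Scene crop: end (400,262), mouth ≈(298,308). Both agree with the predictions within ~1 mm. Now I advance to the mouth.

Request:
{"op": "drive_tool", "data": {"deltas": [-0.4,-0.07,0,0,-1.2,-0.07,0,0,-2.2,-0.07,0,0,-3,-0.07,0,0,-3.5,-0.07,0,0,-3.7,-0.07,0,0,-3.9,-0.07,0,0,-4.1,-0.07,0,0]}}

```text
t: 8.35
tcp_pos: [0.5845, 0.0518, 0.0828]
tool_rot: [0.77, 0.638, 0.001, -0.001]
force: [-0.4, 0.1, -1.6]
finger_gap: 0.117
```

```bash
cat >> h.py <<'E'
def ins():
    st=manip.sense();A=Ro.from_quat(st["tool_rot"]).as_matrix()
    d=np.array([np.cos(np.radians(79.2)),np.sin(np.radians(79.2)),0]);l=np.array([d[1],-d[0],0]);M=np.array([.570,-.021,.1])
    E=st["tcp_pos"]-A[:,0]*.0797-A[:,2]*.0178
    print("depth mm %.1f lat %.1f up %.1f"%(-(E-M)@d*1e3,(E-M)@l*1e3,(E-M)[2]*1e3),"F ax %.1f lat %.1f up %.1f"%(st["force"]@d,st["force"]@l,st["force"][2]),"M",(A.T@st["ft_torque"]).round(2),"gap",round(st["finger_gap"],3),"t",round(st["t"],2),"yaw",np.degrees(np.arctan2(A[1,0],A[0,0])).round(2),"tx_z",A[2,0].round(4))
E
python3 - <<'E'
from h import *
ins()
E
```

```text
depth mm 5.5 lat 0.7 up 0.4 F ax 0.0 lat -0.4 up -1.6 M [ 0.04 -0.06  0.02] gap 0.117 t 8.35 yaw 79.27 tx_z 0.0027
```

Request:
{"op": "drive_tool", "data": {"deltas": [-0.2,-0.05,0,0,-0.4,-0.05,0,0,-0.6,-0.05,0,0,-0.8,-0.05,0,0,-1.0,-0.05,0,0]}}

```text
t: 8.85
tcp_pos: [0.5821, 0.042, 0.0828]
tool_rot: [0.77, 0.638, 0.001, -0.001]
force: [-0.9, -0.4, -2.5]
finger_gap: 0.112
```

Run:
```python
from h import *
ins()
```

```text
depth mm 15.6 lat 0.2 up 0.4 F ax -0.6 lat -0.8 up -2.5 M [ 0.02 -0.05 -0.02] gap 0.112 t 8.85 yaw 79.28 tx_z 0.0027
```

Request:
{"op": "drive_tool", "data": {"deltas": [-0.2,0,0,0,-0.4,0,0,0,-0.6,0,0,0,-0.8,0,0,0,-0.9,0,0,0]}}

```text
t: 9.35
tcp_pos: [0.5804, 0.0329, 0.0828]
tool_rot: [0.77, 0.638, 0.001, -0.001]
force: [-0.1, 0.0, -1.6]
finger_gap: 0.116
```

Run:
```python
from h import *
ins()
```

```text
depth mm 24.9 lat 0.2 up 0.3 F ax -0.0 lat -0.1 up -1.6 M [ 0.04 -0.01  0.05] gap 0.116 t 9.35 yaw 79.27 tx_z 0.0027
```

Very free so far. Next come the latches at 27–32 mm, in small steps.

Request:
{"op": "drive_tool", "data": {"deltas": [-0.15,0,0,0,-0.3,0,0,0,-0.45,0,0,0]}}

```text
t: 9.65
tcp_pos: [0.5797, 0.0294, 0.0827]
tool_rot: [0.77, 0.637, 0.002, -0.001]
force: [0.8, 6.0, -2.0]
finger_gap: 0.118
```

Request:
{"op": "drive_tool", "data": {"deltas": [-0.15,0,0,0,-0.3,0,0,0,-0.45,0,0,0]}}

```text
t: 9.95
tcp_pos: [0.5791, 0.0267, 0.0827]
tool_rot: [0.771, 0.637, 0.003, -0.002]
force: [1.3, 6.6, -1.8]
finger_gap: 0.115
```

Request:
{"op": "drive_tool", "data": {"deltas": [-0.15,0,0,0,-0.3,0,0,0,-0.45,0,0,0]}}

```text
t: 10.25
tcp_pos: [0.5786, 0.024, 0.0828]
tool_rot: [0.771, 0.637, 0.004, -0.003]
force: [0.9, 2.0, -1.9]
finger_gap: 0.116
```

Run:
```python
from h import *
ins()
```

```text
depth mm 34.0 lat -0.1 up -0.2 F ax 2.1 lat 0.6 up -1.9 M [-0.01  0.28  0.01] gap 0.116 t 10.25 yaw 79.13 tx_z 0.0101
```

Request:
{"op": "drive_tool", "data": {"deltas": [-0.15,0,0,0,-0.3,0,0,0,-0.45,0,0,0]}}

```text
t: 10.55
tcp_pos: [0.5777, 0.0195, 0.0828]
tool_rot: [0.771, 0.637, 0.004, -0.003]
force: [0.8, 2.6, -2.2]
finger_gap: 0.119
```

Request:
{"op": "drive_tool", "data": {"deltas": [-0.15,0,0,0,-0.3,0,0,0,-0.45,0,0,0]}}

```text
t: 10.85
tcp_pos: [0.5768, 0.0144, 0.0828]
tool_rot: [0.771, 0.637, 0.004, -0.003]
force: [0.7, 0.5, -1.4]
finger_gap: 0.117
```

Run:
```python
from h import *
ins()
```

```text
depth mm 43.8 lat -0.0 up -0.2 F ax 0.6 lat 0.6 up -1.4 M [-0.02 -0.02  0.02] gap 0.117 t 10.85 yaw 79.14 tx_z 0.0094
```

Drag vanished near 43 mm, which suggests the latches snapped in. Now I go gently to the bottom until contact is felt.

Request:
{"op": "drive_tool", "data": {"deltas": [-0.1,0,0,0,-0.2,0,0,0]}}

```text
t: 11.05
tcp_pos: [0.5768, 0.0136, 0.0829]
tool_rot: [0.771, 0.636, 0.005, -0.003]
force: [0.8, 7.3, -2.5]
finger_gap: 0.118
```

Request:
{"op": "drive_tool", "data": {"deltas": [-0.1,0,0,0,-0.2,0,0,0]}}

```text
t: 11.25
tcp_pos: [0.5769, 0.0135, 0.083]
tool_rot: [0.772, 0.636, 0.007, -0.004]
force: [1.7, 11.4, -1.9]
finger_gap: 0.115
```

Run:
```python
from h import *
ins()
```

```text
depth mm 44.8 lat -0.1 up -0.4 F ax 11.5 lat -0.5 up -1.9 M [-0.03  1.77  0.04] gap 0.115 t 11.25 yaw 78.94 tx_z 0.0157
```

Run:
```python
from h import *
s=manip.snapshot("wrist");cv2.imwrite("pics/w7.png",s["frame"][:,:,::-1])
s=manip.snapshot("scene");np.savez("scene7.npz",**s);f=s["frame"][:,:,::-1]
d=np.array([np.cos(np.radians(79.2)),np.sin(np.radians(79.2)),0]);M=np.array([.570,-.021,.1])
u,v=303,195
for k in (0,.007,.155): print(k,((proj(s,M+d*k)-[u,v]+.5)*7-.5).round(0))
cv2.imwrite("pics/scene7.png",cv2.resize(f[v:v+75,u:u+110],None,fx=7,fy=7,interpolation=2))
ins()
```

```text
0 [149. 397.]
0.007 [165. 390.]
0.155 [497. 253.]
depth mm 44.7 lat -0.1 up -0.4 F ax 9.0 lat -0.5 up -1.2 M [-0.1   1.29 -0.  ] gap 0.119 t 11.35 yaw 78.96 tx_z 0.0155
```

View pics/scene7.png

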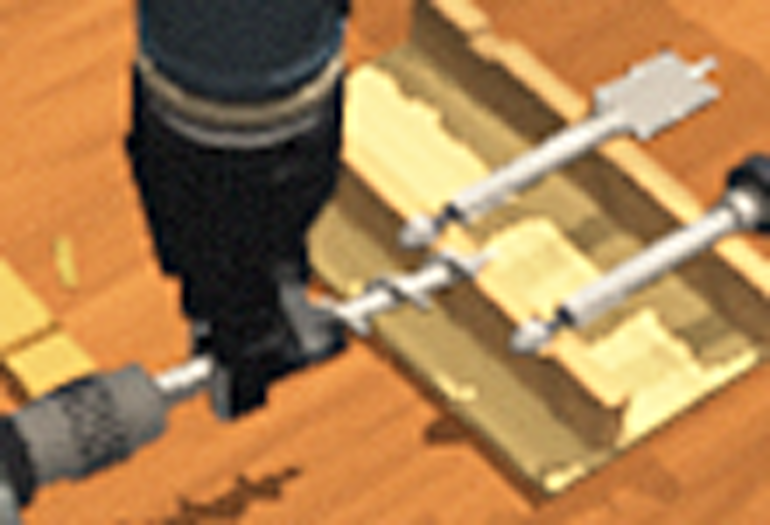

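View pics/w7.png

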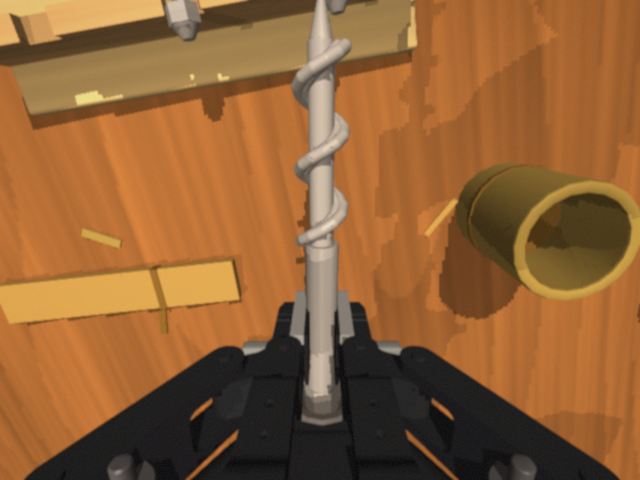

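The wrist view matches the pre-insertion one (tip at (321,0), flutes unchanged), so the bit hasn't slipped in the jaws. In the scene crop the tip is at ~(495,248) against (497,253) predicted for full depth. The stop at 11 N is stiff and agrees with the bottom. Now I ease back through the play and start the tug.

Request:
{"op": "drive_tool", "data": {"deltas": [0.05,0,0,0,0.1,0,0,0,0.15,0,0,0]}}

```text
t: 11.65
tcp_pos: [0.5771, 0.0146, 0.083]
tool_rot: [0.772, 0.636, 0.006, -0.004]
force: [0.2, 0.0, -1.4]
finger_gap: 0.115
```

Run:
```python
from h import *
ins()
```

```text
depth mm 43.6 lat -0.0 up -0.3 F ax 0.0 lat 0.2 up -1.4 M [ 0.03 -0.02 -0.03] gap 0.115 t 11.65 yaw 78.97 tx_z 0.0148
```

Request:
{"op": "drive_tool", "data": {"deltas": [0.05,0,0,0,0.1,0,0,0,0.15,0,0,0]}}

```text
t: 11.95
tcp_pos: [0.5773, 0.0157, 0.083]
tool_rot: [0.772, 0.636, 0.006, -0.004]
force: [-0.1, -2.7, -1.4]
finger_gap: 0.116
```

Run:
```python
from h import *
ins()
```

```text
depth mm 42.5 lat -0.0 up -0.3 F ax -2.7 lat 0.4 up -1.4 M [-0.02 -0.39 -0.05] gap 0.116 t 11.95 yaw 78.97 tx_z 0.0143
```

Request:
{"op": "drive_tool", "data": {"deltas": [0.1,0,0,0,0.15,0,0,0,0.2,0,0,0]}}

```text
t: 12.25
tcp_pos: [0.5773, 0.0159, 0.0829]
tool_rot: [0.771, 0.636, 0.005, -0.003]
force: [-2.2, -8.0, -1.6]
finger_gap: 0.12
```

Run:
```python
from h import *
ins()
```

```text
depth mm 42.3 lat -0.0 up -0.2 F ax -8.2 lat -0.7 up -1.6 M [ 0.05 -1.33  0.  ] gap 0.12 t 12.25 yaw 79.04 tx_z 0.0112
```

The latch holds after about 2.3 mm of play. I ramp up toward 16 N in one call.

Request:
{"op": "drive_tool", "data": {"deltas": [0.15,0,0,0,0.2,0,0,0,0.25,0,0,0,0.3,0,0,0,0.33,0,0,0,0.33,0,0,0]}}

```text
t: 12.85
tcp_pos: [0.5772, 0.0159, 0.0826]
tool_rot: [0.771, 0.637, 0.002, -0.002]
force: [-2.8, -12.0, -2.5]
finger_gap: 0.118
```

Run:
```python
from h import *
ins()
```

```text
depth mm 42.2 lat 0.1 up -0.0 F ax -12.3 lat -0.5 up -2.5 M [ 0.04 -1.88 -0.01] gap 0.118 t 12.85 yaw 79.14 tx_z 0.0061
```

Request:
{"op": "drive_tool", "data": {"deltas": [0.35,0,0,0,0.4,0,0,0,0.44,0,0,0,0.44,0,0,0]}}

```text
t: 13.25
tcp_pos: [0.577, 0.016, 0.0824]
tool_rot: [0.77, 0.638, -0.001, -0.0]
force: [-2.7, -16.5, -2.5]
finger_gap: 0.118
```

Run:
```python
from h import *
ins()
```

```text
depth mm 42.0 lat 0.1 up 0.2 F ax -16.7 lat 0.4 up -2.5 M [ 0.06 -2.42  0.01] gap 0.118 t 13.25 yaw 79.27 tx_z -0.0007
```

Request:
{"op": "drive_tool", "data": {"deltas": [0.45,0,0,0,0.45,0,0,0,0.45,0,0,0,0.45,0,0,0,0.45,0,0,0,0.45,0,0,0]}}

```text
t: 13.85
tcp_pos: [0.5768, 0.0159, 0.082]
tool_rot: [0.769, 0.639, -0.004, 0.001]
force: [-3.4, -16.0, -2.6]
finger_gap: 0.115
```

Request:
{"op": "drive_tool", "data": {"deltas": [0.45,0,0,0,0.45,0,0,0,0.45,0,0,0,0.45,0,0,0,0.45,0,0,0,0.45,0,0,0,0.45,0,0,0,0.45,0,0,0]}}

```text
t: 14.65
tcp_pos: [0.5767, 0.0158, 0.0817]
tool_rot: [0.769, 0.639, -0.007, 0.003]
force: [-3.8, -15.6, -2.8]
finger_gap: 0.114
```

Run:
```python
from h import *
ins()
```

```text
depth mm 42.0 lat 0.2 up 0.6 F ax -16.0 lat -0.8 up -2.8 M [-0.   -2.4   0.08] gap 0.114 t 14.65 yaw 79.51 tx_z -0.0147
```

Request:
{"op": "drive_tool", "data": {"deltas": [0.47,0,0,0,0.48,0,0,0,0.48,0,0,0,0.48,0,0,0,0.48,0,0,0,0.48,0,0,0,0.48,0,0,0,0.48,0,0,0,0.48,0,0,0,0.48,0,0,0,0.48,0,0,0,0.48,0,0,0]}}

```text
t: 15.85
tcp_pos: [0.5764, 0.0157, 0.0813]
tool_rot: [0.768, 0.64, -0.011, 0.005]
force: [-3.1, -16.6, -2.4]
finger_gap: 0.119
```

Run:
```python
from h import *
ins()
```

```text
depth mm 42.0 lat 0.2 up 0.8 F ax -16.8 lat 0.1 up -2.4 M [ 0.03 -2.53  0.03] gap 0.119 t 15.85 yaw 79.64 tx_z -0.0222
```

Request:
{"op": "drive_tool", "data": {"deltas": [0.35,0,0,0,0.2,0,0,0,0.1,0,0,0,0.0,0,0,0,-0.05,0,0,0,-0.05,0,0,0]}}

```text
t: 16.45
tcp_pos: [0.5763, 0.0152, 0.0813]
tool_rot: [0.768, 0.64, -0.011, 0.005]
force: [-0.1, -2.8, -2.1]
finger_gap: 0.115
```

Run:
```python
from h import *
ins()
```

```text
depth mm 42.6 lat 0.1 up 0.9 F ax -2.7 lat 0.5 up -2.1 M [-0.02 -0.43 -0.01] gap 0.115 t 16.45 yaw 79.65 tx_z -0.0224
```

Request:
{"op": "drive_tool", "data": {"deltas": [0,0,0,0,0,0,0,0,0,0,0,0,0,0,0,0,0,0,0,0], "hand": 4.0}}

```text
t: 16.95
tcp_pos: [0.5764, 0.0154, 0.0814]
tool_rot: [0.768, 0.64, -0.011, 0.005]
force: [0.4, -0.2, -0.6]
finger_gap: 0.472
```

Run:
```python
from h import *
ins()
s=manip.snapshot("wrist");cv2.imwrite("pics/w8.png",s["frame"][:,:,::-1])
```

```text
depth mm 42.3 lat 0.3 up 1.0 F ax -0.1 lat 0.4 up -0.6 M [ 0.05  0.02 -0.04] gap 0.472 t 16.95 yaw 79.66 tx_z -0.0222
```

View pics/w8.png

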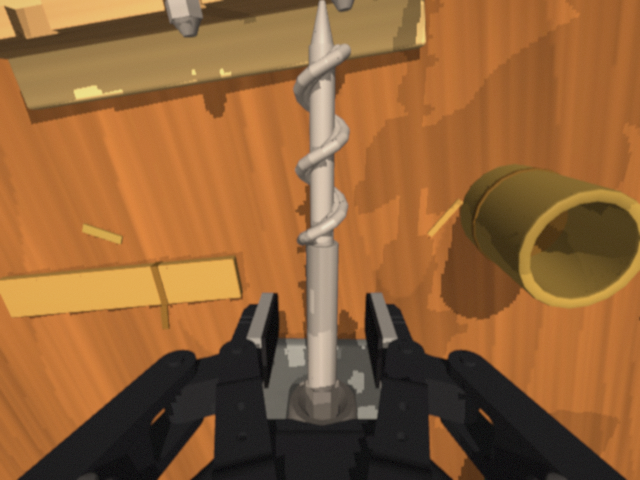

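The fingers are open and clear on both sides of the shaft (columns 275 and 370), and the bit stands in the chuck mouth at (322,395). I lift straight up and then look.

Request:
{"op": "drive_tool", "data": {"deltas": [0,0,-0.5,0,0,0,-2,0,0,0,-4.5,0,0,0,-7.5,0,0,0,-10.5,0,0,0,-13,0,0,0,-14.5,0,0,0,-15,0,0,0,-15,0]}}

```text
t: 17.9
tcp_pos: [0.5782, 0.0184, 0.2321]
tool_rot: [0.768, 0.64, -0.01, 0.005]
force: [0.6, 0.7, -0.5]
finger_gap: 0.469
```

Run:
```python
from h import *
ins()
s=manip.snapshot("wrist");np.savez("w9.npz",**s);cv2.imwrite("pics/w9.png",s["frame"][:,:,::-1])
s=manip.snapshot("scene");cv2.imwrite("pics/s9.png",s["frame"][:,:,::-1])
cv2.imwrite("pics/s9c.png",cv2.resize(s["frame"][185:285,270:400,::-1],None,fx=6,fy=6,interpolation=2))
```

```text
depth mm 39.0 lat 1.4 up 151.7 F ax 0.8 lat 0.4 up -0.5 M [ 0.04 -0.02 -0.05] gap 0.469 t 17.9 yaw 79.66 tx_z -0.0222
```

View pics/w9.png

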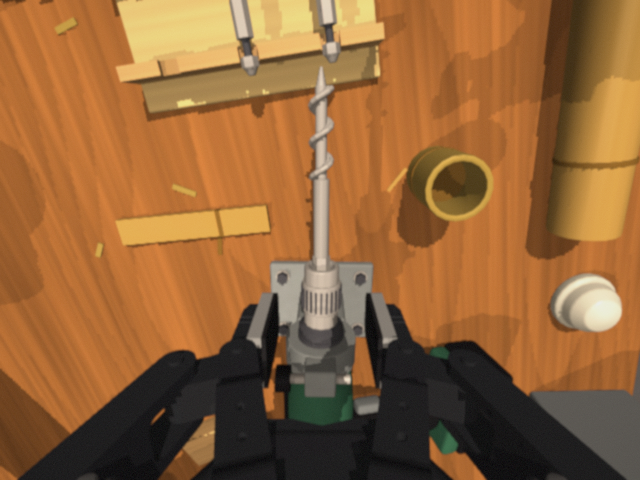

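View pics/s9c.png

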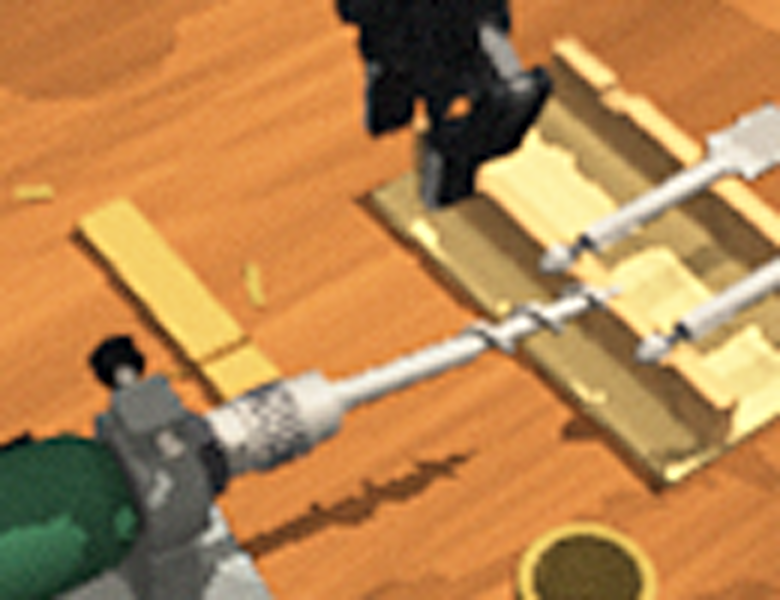

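Run:
```python
from h import *
W=dict(np.load("w9.npz"));f=cv2.resize(W["frame"][240:300,290:350,::-1],None,fx=9,fy=9,interpolation=2);cv2.imwrite("pics/w9c.png",f)
t=ray(W,321,67.5,.1);b=ray(W,320.5,176,.1+.0065);print("tip",t,"flute start",b)
for v in (264,266,268): print(v,np.linalg.norm(t-ray(W,320.5,v,.1)))
```

```text
tip [0.59800375 0.13222446 0.1       ] flute start [0.5839225  0.05720998 0.1065    ]
264 0.1540215662104704
266 0.15593380508706656
268 0.15785453340773603
```

View pics/w9c.png

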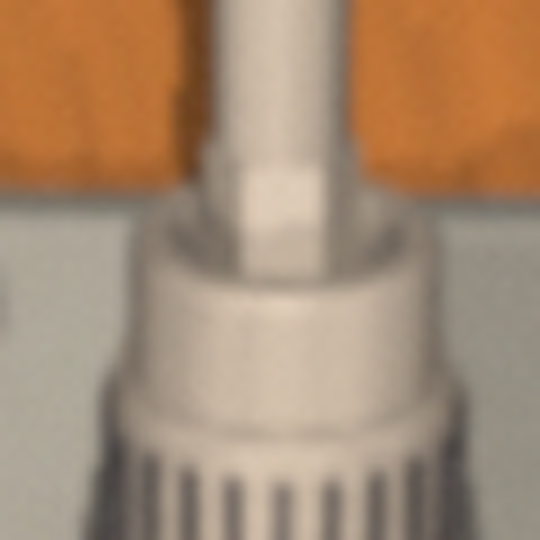

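The crop shows the hex seated in the mouth with only its last few mm outside. The tip lies ≈156 mm from the mouth centre, where 155 mm plus the play is expected. Handing in.

```bash
python3 -c "
from station import manip
print(manip.sign_off(),manip.sense()['t'])"
```

```text
the job is handed in; nothing more can be done
the job is handed in; nothing more can be done
```

The steel auger bit is seated and locked in the chuck, and the lock held in the pull test. I handed the job in at about 18 s with the gripper open and clear.

- **Insertion:** the latches were felt at about 6.6 N, and the drag vanished at the snap. I then pressed the bit gently to the stiff bottom at about 11.5 N.
- **Tug:** the bit came back about 2.5 mm through its play, and the latches then held. The pull read 16–17 N, checked four times over about 2.6 s. The highest reading was 16.8 N.
- **After release:** the wrist view shows the tip about 156 mm from the mouth. 155 mm plus up to the play is expected for a locked bit. The other two bits are still in the rack, and the slat and cup look untouched.

**Disagreements:**
- My camera-based depth read 44.8 mm at the bottom instead of 48 mm. I put this down to about 3 mm of error in locating the mouth and the shank end. The stiff stop, the play and the final tip distance all fit full seating.
- The tool tilted by about 1–2° during the pushing and pulling, so a little of the pull may have gone into drag in the bore.

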